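# Clamp the failed power module in the rework vise

### The job

A lamp is lit behind each of the two test places on the deck: the power module at the red lamp has failed. Slide that module along the deck, without lifting or tipping it, to the middle of the vise between the two places, and turn the red-handled crank until the jaw grips it firmly and squarely against the back fence, then let go of the handle. Leave the other module and all the loose things around where they are.

Things in the scene. Friction and masses are not known exactly. Their poses are not given: they have to be found in the camera images.
- deck: Test-and-rework deck: fixed low grey box 200 mm deep (x), 620 wide (y), top 40 mm above the bench. Origin: centre of its underside, at bench height; x away from the robot, y to the robot's left. Place and yaw (within 0.1 rad) vary. Yellow outlines at y=+195 and -195 mark the test places; between them is the vise, open on its +y and -y sides, so a module can be slid in along the fence.
- fence (a point): Middle of the straight aluminium back fence, at deck-top height on its front face (deck x=+45, y=0 mm). The fence runs along the deck's whole width and is 20 mm high; over its middle 100 mm stands the vise's fixed jaw, 50 mm high, face 1.5 mm behind the fence's. From deck x=+67 to +99 mm a white console, 34 mm above the deck top, carries the lamps.
- lane_centre (a point): Point on the deck top in the vise's middle (deck x=+10, y=0, z=+40 mm): where the centre of a module's underside lies when it is central in the vise and touches the fence.
- jaw: Moving jaw of the vise, steel face on a blue block, 90 mm wide (y), 20 mm thick, top 46 mm above the deck top; slides along deck x, only by the crank. Origin on its gripping face, mid-width, deck-top height; it faces the fence. Its opening (distance to the fence face) starts anywhere from 103 mm to 64 mm, narrower than a module (70 mm).
- bearing (a point): Middle of the blue bearing block of the vise screw, on the deck top at its front edge (deck x -99 to -85, y -55 to +55 mm), 46 mm above the deck top, fixed.
- crank (a joint): Crank angle, 0 to 22.4 rad. It grows clockwise as seen by the robot (looking along +x); that closes the jaw, 12 mm a turn: opening = 105 mm - 1.91 mm x crank. At multiples of 2 pi the handle is straight up; from there it goes to -y. Turns with about 3 N at the handle and stays where left; once the jaw meets the module it stiffens steeply, within about a quarter turn.
- crank_knob (a point): Centre of the red crank handle, a cylinder 21 mm thick, 44 mm long, parallel to deck x, that spins freely on its pin. It sticks out towards the robot from the crank arm, which lies 22 to 35 mm towards the fence from this point, before the deck's edge. It circles at 36 mm radius about crank_axis; lowest centre 29 mm above the bench. The bench around its circle is clear.
- crank_axis (a point): Point on the crank's axis at mid-length of the handle: deck x=-146, y=0, 65 mm above the bench. The axis runs along deck x.
- red_lamp: Red lit dome lamp, 34 mm wide, 39 mm high, on the console behind the left (deck y=+195 mm) or right (-195 mm) test place: the module at that place has failed. Origin: centre of its foot.
- green_lamp: Green lit dome lamp, same size, behind the other test place: that module is good.
- module_left: Power module that starts at the left (+y) test place: finned aluminium heat sink 70 mm (its x) by 110 mm (its y) by 32 mm high, with a green board and parts on top, 59 mm high in all; 0.4 to 0.75 kg. Origin: centre of its underside. Starts with its centre 10 to 28 mm short of where it would touch the fence, 175 to 215 mm from the vise's middle, turned up to 0.35 rad.
- module_right: The identical module that starts at the right (-y) test place; same sizes and frame.
- reel: Bystander: solder reel with green flanges, 52 mm across, 40 mm high, on the deck's front half beside the vise (either side); origin: centre of its underside. Leave it.
- flux_jar: Bystander: amber jar, 46 mm across, 55 mm high, on the deck's front half on the other side of the vise; origin: centre of its underside. Leave it.
- wash_bottle: Bystander: white bottle, 56 mm across, 130 mm high, standing on the bench before the deck; origin: centre of its underside. Leave it.
- screwdriver: Bystander: yellow screwdriver 170 mm long lying on the bench before the deck. Leave it.
- brush: Bystander: brush 160 mm long lying on the bench before the deck. Leave it.
- spare_sink: Bystander: small finned heat sink 50 x 90 x 28 mm on the bench; origin: centre of its underside. Leave it.

How it is judged:
By the outcome, as a careful person would: the job done as asked, in the order asked, and still so for the second after the job is handed in, with the robot touching nothing.
It also fails if it takes over 70 s, if anything falls off the work surface, if the arm or the gripper's body presses on something with over 40 N, if the wrist force passes 120 N, or if a joint passes its speed limit or range.

### The arm

A 6-joint arm with a two-finger parallel gripper is mounted at the origin on the work surface. World frame = base frame: x ahead of the robot, y to its left, z up, the work surface at z = 0. Lengths are in m, angles in rad, forces in N, time in s.
With the tool pointing down it reaches from about 0.35 to 0.85 m from the base axis. Payload 8.1 kg.
Tool frame: the origin (TCP) lies on the centre line of the jaws, within the pads' length; the fingertips stand robot.tips_ahead ahead of it and the grasp point (between the pads) lies 6 mm ahead of it (robot.tips_ahead is the distance from the TCP to the fingertips, in m); z points along the fingers, y is the line along which they close (so a half turn about z gives the same grasp; the last joint's range is limited). The gripper opens to 93 mm and grips with 3 to 60 N. Pads are 15 mm wide; open, the fingers measure 128 mm over their backs; the gripper's body (75 mm by 188 mm) begins 65 mm behind the grasp point.
Start: joints at [1.261, 0.13, 1.488, -0, 1.523, -0.085], TCP at [0.134, 0.585, 0.244] pointing down, gripper open.
Joint ranges: [-2.96, 2.96], [-0.89, 2.26], [0.02, 2.5], [-1.34, 4.48], [0, 2.73], [-2.66, 2.66]. Speed limits (rad/s): [2.39, 2.39, 2.79, 3.14, 3.14, 3.14].

### API

Orientations are given as a rotation vector (axis times angle).
In Python, from plant import robot gives the robot as it stands.
- The arm moves only by the tool apply_moves, never from a script. Its arguments are lists of equal length, an entry for each row: "delta_pos": the shift along the tool's x, y, z in cm, a list of three; "twist": the turn about the tool's z in rad. A call has 1 to 8 rows; each row shifts and turns the commanded pose from where the row before left it, along the tool's axes as they then stand; what a row does not reach is not made up. A row lasts 1/8 s, in which the tool goes at most 62.5 mm and 10.7 degrees, less where a joint would pass 70% of its speed; a pose out of reach is approached as far as the arm can. A call with a gripper value outside its range is refused whole. "gripper" is the finger opening in cm, from 0 to 9.3, set as the call begins (left out, the last holds). The fingers move at their own pace and stop on an object; "squeeze" is the grip in N (left out, the last holds). Time passes only in rows, so rows that do not move let the fingers close. It gives the time, the measured TCP pose, the force, the opening and the grip force at its end, in the units of the state.
- robot.read_state(): the state, without advancing time (a new reading comes with each control period).
- robot.read_camera(name): name is "scene" or "top" or "wrist"; returns a dict with "frame" (384x512x3 uint8, red, green, blue), "vertical_fov" (degrees; the focal length in pixels is half the picture's height over the tangent of half this angle, whatever the lens; pixels are square), "cx", "cy" (the principal point, pixels), "R" (3x3) and "t" (3): a world point X has camera coordinates R X + t. Camera axes: x right, y down, z forward; pixel columns grow to the right and rows downward; lengths in m; the calibration is good to about 2 mm. The wrist camera is an equidistant fisheye: a pixel r from the principal point sees the ray r / f radians off the axis. A picture is of the moment at which its call begins. There is no depth.
- robot.close_job(): hands the job in; it is judged then, once.
The state is a dict: "t": time; "q": joint angles; "dq": joint speeds; "joint_torque": joint torques, N m; "tool_pos": TCP position; "orientation": TCP orientation; "force": force on the tool from outside, world axes, zero at the start; "wrist_torque": the same for the moment, N m; "opening": finger opening in m; "gripper_force": force on a finger pad.
Only numpy, scipy, OpenCV 4.12 (cv2) and the standard library are available. Lean on these libraries where they do the work, as an engineer would, in place of code of your own. Each camera call takes 0.05 s, during which the arm holds its last target. There are 200 camera calls.

## Working session

There is one attempt and no reset: what is moved stays moved. The work goes in short steps, Python scripts to look and compute and a tool call to move; the robot and the scene stay as the last step left them, time stands still between calls to the robot, and variables do not carry over. Pictures are saved under pics/ and viewed, at most 10 in all, crops included, and the job is handed in when it is done.

Besides the shell and the picture viewer there is one more tool, called after "Call:" as name(argument=value, ...), one argument or row to a line, values as JSON. apply_moves: Moves the arm, as the interface text tells. Its arguments: {"type":"object","properties":{"delta_pos":{"type":"array"},"twist":{"type":"array"},"gripper":{"type":"number"},"squeeze":{"type":"number"}},"required":["delta_pos","twist"]}

```bash
ls; mkdir -p pics
python3 - <<'E'
from plant import robot
import cv2,numpy as np,json
s=robot.read_state();print(s['t'],s['tool_pos'],s['orientation'],s['opening'],robot.tips_ahead)
for n in('scene','top'):
    c=robot.read_camera(n);cv2.imwrite(f'pics/{n}0.png',cv2.resize(c['frame'][:,:,::-1],(800,600),interpolation=cv2.INTER_CUBIC))
    cc={k:np.array(v).tolist() for k,v in c.items() if k!='frame'};json.dump(cc,open(n+'.json','w'));print(n,cc)
E
```

```text
pics
0.0 [0.13355216 0.58440937 0.24259061] [-3.52290080e-01 -3.12138964e+00  2.82304688e-03] 0.09308430634274467 0.025
scene {'vertical_fov': 57.69389730978071, 'cx': 252.1545066959732, 'cy': 195.2529229611821, 'R': [[-0.22313050189347333, 0.9745949779484369, 0.01942699365450562], [0.520148336969753, 0.13589410408428812, -0.8431954103425424], [-0.8244140262467438, -0.17803769666229158, -0.5372560766476439]], 't': [0.12771920390867667, -0.21610508739134918, 1.428412613217827]}
top {'vertical_fov': 50.4894629760098, 'cx': 246.09872254293123, 'cy': 185.21950031943862, 'R': [[0.021288480884646684, -0.9996937819300922, -0.012615187352296806], [-0.9956974844704486, -0.020061788309529052, -0.09046570659119703], [0.09018492113898503, 0.014486787778288107, -0.9958196689054811]], 't': [0.003797694597317198, 0.5440010268825012, 1.203359158624412]}
```

View pics/top0.png

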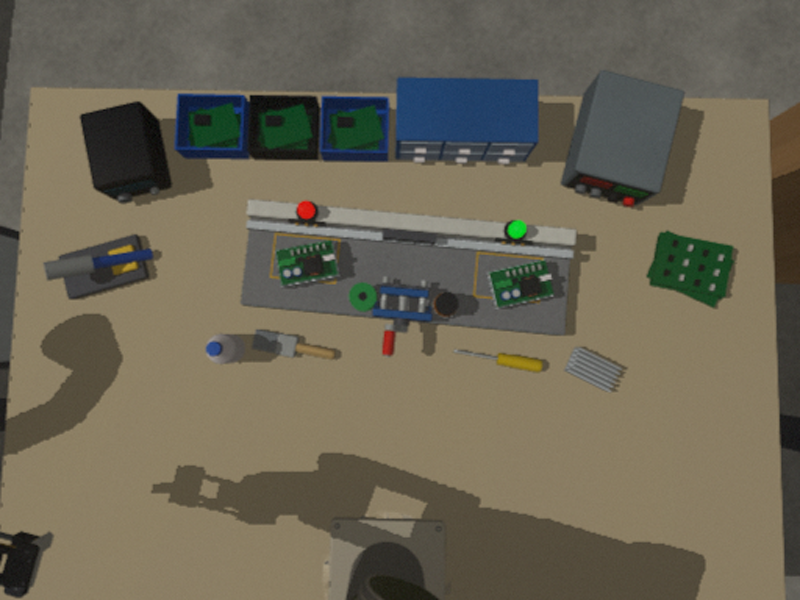

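View pics/scene0.png

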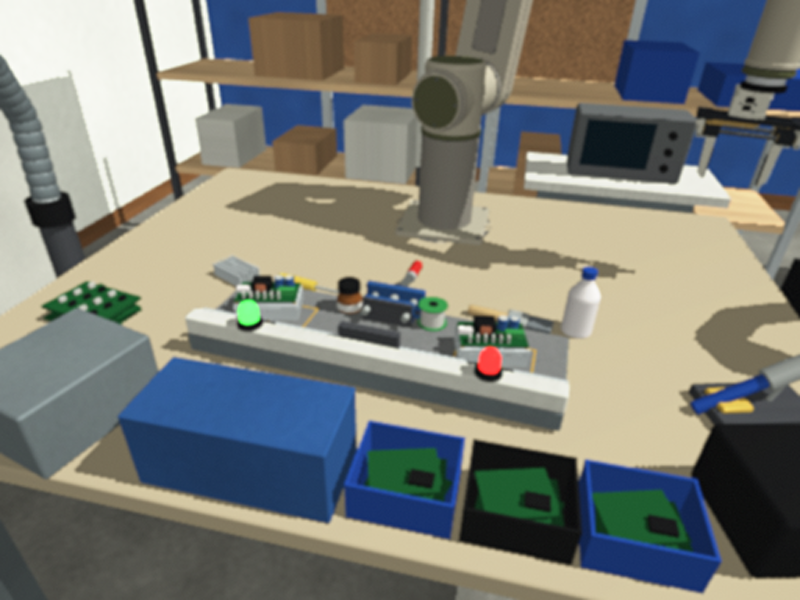

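The red lamp is at the left: top (307,211), with module_left near (307,264). The reel (362,297) is left of the vise, the jar (446,303) right of it. The crank knob is at (388,343). Next I enlarge the deck.

Run:
```python
from plant import robot
import cv2,numpy as np
f=np.mean([robot.read_camera('top')['frame'].astype(float) for _ in range(3)],0).astype(np.uint8)
c=f[125:235,150:375,::-1]
cv2.imwrite('pics/crop1.png',cv2.resize(c,None,fx=3.5,fy=3.5,interpolation=cv2.INTER_CUBIC))
```

```text
(no output)
```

View pics/crop1.png

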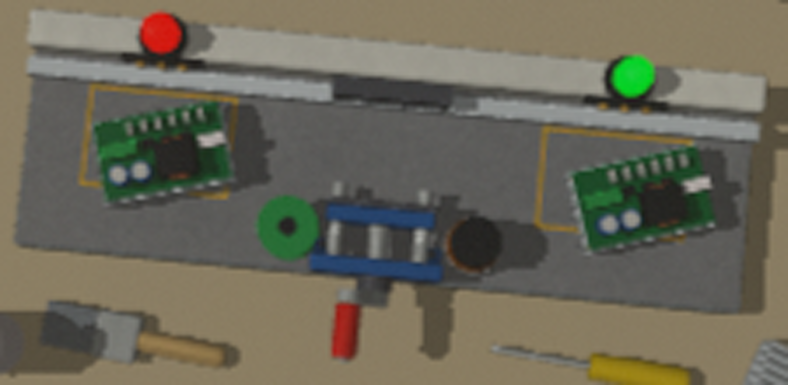

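The deck corners, console, bearing, knob and board corners are readable in this crop. I'll fit the poses from them.

```bash
cat > h.py <<'E'
import numpy as np,json
from scipy.optimize import least_squares
def cam(n): 
    c=json.load(open(n+'.json')); c['R']=np.array(c['R']);c['t']=np.array(c['t']);c['f']=192/np.tan(np.radians(c['vertical_fov']/2));return c
T=cam('top')
def proj(X,c=T):
    p=np.atleast_2d(X)@c['R'].T+c['t'];return p[:,:2]/p[:,2:]*c['f']+[c['cx'],c['cy']]
def back(uv,z,c=T):
    d=c['R'].T@np.array([(uv[0]-c['cx'])/c['f'],(uv[1]-c['cy'])/c['f'],1]);o=-c['R'].T@c['t'];return o+d*(z-o[2])/d[2]
def crop(u,v,x0=150,y0=125,k=3.5): return np.array([x0+(u+.5)/k-.5,y0+(v+.5)/k-.5])
def place(p,L):
    c,s=np.cos(p[2]),np.sin(p[2]);L=np.atleast_2d(L);return np.c_[p[0]+c*L[:,0]-s*L[:,1],p[1]+s*L[:,0]+c*L[:,1],L[:,2]]
def todeck(p,X):
    c,s=np.cos(p[2]),np.sin(p[2]);d=np.asarray(X)[...,:2]-p[:2];return np.stack([c*d[...,0]+s*d[...,1],-s*d[...,0]+c*d[...,1]],-1)
E
python3 - <<'E'
from h import *
L=np.array([[-100,310,40],[-100,-310,40],[99,310,74],[99,-310,74],[67,-310,74],[-99,55,86],[-99,-55,86]])/1e3
uv=np.array([crop(*a) for a in [(17,246),(742,312),(31,10),(766,77),(764,110),(310,270),(440,280)]])
r=least_squares(lambda p:(proj(place(p,L))-uv).ravel(),[.5,0,0]);p=r.x;print('deck',p,'res px',r.fun.reshape(-1,2).round(1).tolist())
np.save('deck.npy',p)
for nm,cs in dict(ml=[(95,122),(218,102),(232,182),(107,204)],mr=[(570,170),(700,147),(716,227),(588,252)]).items():
  for z in(.074,):
    W=np.array([back(crop(*a),z) for a in cs]);D=todeck(p,W)*1e3
    print(nm,z,'ctr deck',D.mean(0).round(1),'sides',[np.linalg.norm(D[i]-D[(i+1)%4]).round(1) for i in range(4)],'yaw deck',np.arctan2(*(D[0]-D[1]+D[3]-D[2]))*-1, 'atan',np.arctan2(-(D[0]-D[1]+D[3]-D[2])[0],(D[0]-D[1]+D[3]-D[2])[1]))
for nm,a,z in[('jaw face L',(330,206),.086),('jaw face R',(436,213),.086),('jawback L',(328,221),.086),('jawback R',(434,228),.086),('reel',(288,227),.08),('jar',(475,243),.095)]:
    print(nm,(todeck(p,back(crop(*a),z))*1e3).round(1))
for z in(.03,.065,.1): print('knob',z,(todeck(p,back(crop(345,328),z))*1e3).round(1),(todeck(p,back(crop(348,300),z))*1e3).round(1))
print('lane',place(p,[.01,0,.04]),'axis',place(p,[-.146,0,.065]))
E
```

```text
deck [ 0.58529612 -0.02512699 -0.07009565] res px [[-1.3, 0.2], [-0.1, 0.3], [-0.6, -0.4], [0.7, -1.1], [0.6, 0.3], [-0.4, -0.0], [0.9, 0.6]]
ml 0.074 ctr deck [-12.1 185.3] sides [np.float64(103.9), np.float64(68.2), np.float64(105.2), np.float64(69.6)] yaw deck 0.2588326928483285 atan 0.2588326928483285
mr 0.074 ctr deck [ -15.  -214.3] sides [np.float64(109.3), np.float64(67.4), np.float64(107.5), np.float64(69.3)] yaw deck 0.27477729958688574 atan 0.27477729958688574
jaw face L [-45.3  42.6]
jaw face R [-43.2 -44.3]
jawback L [-57.7  43.1]
jawback R [-55.6 -43.7]
reel [-65.1  75.5]
jar [-65.5 -77.4]
knob 0.03 [-142.9   21.7] [-118.9   21.4]
knob 0.065 [-143.2   21.5] [-119.9   21.1]
knob 0.1 [-143.5   21.2] [-120.9   20.8]
lane [[ 0.59527156 -0.02582737  0.04      ]] axis [[ 0.43965465 -0.0149014   0.065     ]]
```

```bash
cat >> h.py <<'E'
from scipy.spatial.transform import Rotation as Ro
def go(dx,dy,z,yaw=None,s=None):
    """deltas (cm, present tool axes after twist) to deck point (m), z world; yaw: tool-y angle vs deck y"""
    from plant import robot
    p=np.load('deck.npy');s=robot.read_state();R=Ro.from_rotvec(s['orientation']).as_matrix()
    a=np.arctan2(-R[0,1],R[1,1])-p[2]; w=0
    if yaw is not None: w=(a-yaw+np.pi)%(2*np.pi)-np.pi
    R2=R@Ro.from_rotvec([0,0,w]).as_matrix()
    d=np.array([*place(p,[dx,dy,0])[0,:2],z])-s['tool_pos']
    print('t',s['t'],'deck',(todeck(p,s['tool_pos'])*1e3).round(1),'z',round(s['tool_pos'][2]*1e3,1),'yaw',round(a,3),'F',np.round(s['force'],1),'| twist',round(w,3),'d now-axes',(R.T@d*100).round(2),'d after twist',(R2.T@d*100).round(2))
E
python3 - <<'E'
from h import *
p=np.load('deck.npy');S=cam('scene')
th=np.linspace(0,2*np.pi,13)
for t in (3.778,5.647): print(t,proj(place(p,[-.146,-.036*np.sin(t),.065+.036*np.cos(t)]),S)*1.5625, 'want 416,267')
print('bottle',todeck(p,back(np.array([213,348])/1.5625,.13)))
go(-.08,.185,.2,yaw=0); go(-.08,.185,.077,yaw=0)
E
```

```text
3.778 [[412.90525054 296.65402052]] want 416,267
5.647 [[414.08757065 270.1439832 ]] want 416,267
bottle [-0.18358512  0.32544158]
t 0.25 deck [-493.2  576.7] z 243.2 yaw -0.155 F [ 0.1 -0.2 -0.4] | twist -0.155 d now-axes [-46.86 -32.33   4.34] d after twist [-41.32 -39.17   4.34]
t 0.25 deck [-493.2  576.7] z 243.2 yaw -0.155 F [ 0.1 -0.2 -0.4] | twist -0.155 d now-axes [-46.87 -32.32  16.64] d after twist [-41.33 -39.15  16.64]
```

Call:
apply_moves(
  delta_pos=[
    [0, 0, 0],
    [-3, -2.85, 0],
    [-3, -2.85, 0],
    [-3, -2.85, 0],
    [-3, -2.85, 0],
    [-3, -2.85, 0],
    [-3, -2.85, 0],
    [-3, -2.85, 0],
  ],
  twist=[-0.155, 0, 0, 0, 0, 0, 0, 0],
  gripper=5,
)

```text
t: 1.25
tool_pos: [0.33, 0.3701, 0.2437]
orientation: [0.11, 3.14, 0.0]
force: [0.1, -0.7, -0.0]
opening: 0.05
gripper_force: 0.0
```

Call:
apply_moves(
  delta_pos=[
    [-3, -2.85, 0],
    [-3, -2.85, 0],
    [-3, -2.85, 0],
    [-3, -2.85, 0],
    [-3, -2.85, 0],
    [-3, -2.85, 1],
    [-2.3, -2.2, 1.3],
    [0, 0, 0],
  ],
  twist=[0, 0, 0, 0, 0, 0, 0, 0],
)

```text
t: 2.25
tool_pos: [0.5186, 0.1627, 0.2191]
orientation: [-0.114, -3.137, 0.002]
force: [-0.1, 0.3, 0.2]
opening: 0.0499
gripper_force: 0.0
```

```bash
python3 -c "
from h import *
go(-.08,.185,.077,yaw=0)"
```

```text
t 2.25 deck [-79.7 182.7] z 219.1 yaw -0.003 F [-0.1  0.3  0.2] | twist -0.003 d now-axes [-1.000e-02  2.400e-01  1.421e+01] d after twist [-1.000e-02  2.400e-01  1.421e+01]
```

Call:
apply_moves(
  delta_pos=[
    [0, 0.25, 3.5],
    [0, 0, 3.5],
    [0, 0, 3.5],
    [0, 0, 2.5],
    [0, 0, 1.2],
    [0, 0, 0],
    [-0.5, 0, 0],
    [-0.5, 0, 0],
  ],
  twist=[0, 0, 0, 0, 0, 0, 0, 0],
)

```text
t: 3.25
tool_pos: [0.5299, 0.1666, 0.0801]
orientation: [0.109, 3.137, 0.001]
force: [0.0, 0.2, -0.7]
opening: 0.0504
gripper_force: 0.0
```

Call:
apply_moves(
  delta_pos=[
    [-0.4, 0, 0],
    [-0.4, 0, 0],
    [-0.4, 0, 0],
    [-0.4, 0, 0],
    [-0.4, 0, 0],
    [-0.4, 0, 0],
    [-0.4, 0, 0],
    [-0.3, 0, 0],
  ],
  twist=[0, 0, 0, 0, 0, 0, 0, 0],
)

```text
t: 4.25
tool_pos: [0.5597, 0.1642, 0.0786]
orientation: [-0.11, -3.14, 0.0]
force: [-2.4, 1.6, 0.1]
opening: 0.05
gripper_force: 0.8
```

Run:
```python
from h import *
go(-.0325,.185,.077,yaw=0)
from plant import robot
import cv2
f=np.mean([robot.read_camera('top')['frame'].astype(float) for _ in range(2)],0).astype(np.uint8)
cv2.imwrite('pics/crop2.png',cv2.resize(f[125:235,150:375,::-1],None,fx=3.5,fy=3.5,interpolation=cv2.INTER_CUBIC))
```

```text
t 4.25 deck [-38.8 187. ] z 78.6 yaw 0.0 F [-2.4  1.6  0.1] | twist 0.0 d now-axes [-0.63 -0.2   0.16] d after twist [-0.63 -0.2   0.16]
```

View pics/crop2.png

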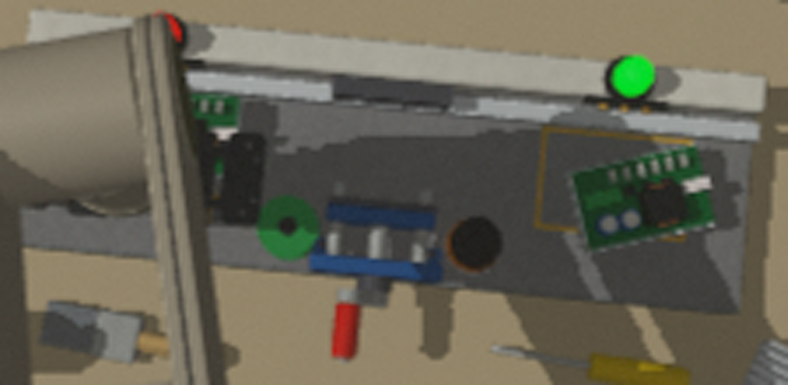

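The arm hides most of the module, but its right end (240,100) now runs parallel to the fence, a few mm short of it. I'll push on gently until it touches.

Call:
apply_moves(
  delta_pos=[
    [-0.15, 0, 0],
    [-0.15, 0, 0],
    [-0.15, 0, 0],
    [0, 0, 0],
  ],
  twist=[0, 0, 0, 0],
)

```text
t: 4.85
tool_pos: [0.564, 0.1638, 0.0787]
orientation: [0.11, 3.14, -0.0]
force: [-3.9, 0.2, 0.6]
opening: 0.0498
gripper_force: 1.4
```

Call:
apply_moves(
  delta_pos=[
    [-0.1, 0, 0],
    [-0.1, 0, 0],
    [0, 0, 0],
  ],
  twist=[0, 0, 0],
)

```text
t: 5.22
tool_pos: [0.566, 0.1637, 0.0786]
orientation: [0.11, 3.14, -0.0]
force: [-4.2, 1.4, 2.2]
opening: 0.0502
gripper_force: 1.7
```

Call:
apply_moves(
  delta_pos=[
    [-0.1, 0, 0],
    [-0.1, 0, 0],
    [0, 0, 0],
  ],
  twist=[0, 0, 0],
)

```text
t: 5.6
tool_pos: [0.5662, 0.1638, 0.0784]
orientation: [-0.11, -3.136, 0.0]
force: [-13.0, 2.1, 9.4]
opening: 0.0502
gripper_force: 6.3
```

Call:
apply_moves(
  delta_pos=[
    [-0.1, 0, 0],
    [0, 0, 0],
  ],
  twist=[0, 0],
)

```text
t: 5.85
tool_pos: [0.5663, 0.1639, 0.0784]
orientation: [-0.11, -3.134, 0.0]
force: [-17.3, 1.0, 13.2]
opening: 0.0496
gripper_force: 8.8
```

Call:
apply_moves(
  delta_pos=[
    [0.5, 0, 0],
    [2, 0, 0],
    [1, 0, -3],
    [0, 0, -5],
    [0, 2, -2],
    [0, 4, 0],
    [0, 4, 0],
    [0, 3, 0],
  ],
  twist=[0, 0, 0, 0, 0, 0, 0, 0],
  gripper=2,
)

```text
t: 6.85
tool_pos: [0.5437, 0.2973, 0.1789]
orientation: [0.109, 3.138, 0.001]
force: [0.4, -0.2, 0.1]
opening: 0.0196
gripper_force: 0.0
```

Run:
```python
from h import *
from plant import robot
print(robot.read_state()['q'].round(2) if hasattr(robot.read_state()['q'],'round') else robot.read_state()['q'])
go(.01,.29,.077,yaw=np.pi/2);go(.01,.29,.077,yaw=-np.pi/2)
import cv2
f=np.mean([robot.read_camera('top')['frame'].astype(float) for _ in range(2)],0).astype(np.uint8)
cv2.imwrite('pics/crop3.png',cv2.resize(f[125:235,150:375,::-1],None,fx=3.5,fy=3.5,interpolation=cv2.INTER_CUBIC))
```

```text
[ 0.42  0.22  1.51 -0.    1.41 -1.08]
t 6.85 deck [-64.1 318.7] z 178.9 yaw 0.001 F [ 0.4 -0.2  0.1] | twist -1.57 d now-axes [-7.38 -2.88 10.2 ] d after twist [ 2.88 -7.39 10.2 ]
t 6.85 deck [-64.1 318.7] z 178.9 yaw 0.001 F [ 0.4 -0.2  0.1] | twist 1.572 d now-axes [-7.38 -2.88 10.2 ] d after twist [-2.88  7.39 10.2 ]
```

View pics/crop3.png

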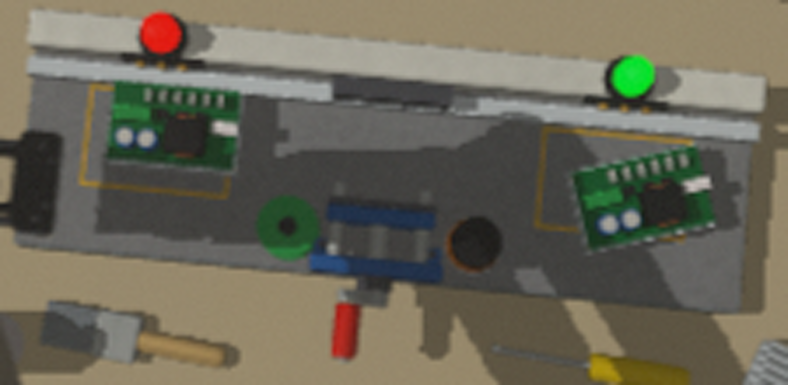

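The module now sits square on the fence: board corners are at (112,80), (241,92), (237,170) and (107,160). Next I turn the tool a quarter turn and get behind its left end.

Call:
apply_moves(
  delta_pos=[
    [0, 0, 0],
    [0, 0, 0],
    [0, 0, 0],
    [0, 0, 0],
    [0, 0, 0],
    [0, 0, 0],
    [0, 0, 0],
    [0, 0, 0],
  ],
  twist=[0.18, 0.18, 0.18, 0.18, 0.18, 0.18, 0.18, 0.18],
)

```text
t: 7.95
tool_pos: [0.5436, 0.2948, 0.1787]
orientation: [2.16, 2.28, 0.001]
force: [0.0, 0.1, 0.1]
opening: 0.0197
gripper_force: 0.0
```

Call:
apply_moves(
  delta_pos=[
    [0, 0, 0],
    [0, 3.5, 0],
    [0, 3.9, 0],
    [-0.8, 0, 3],
    [0, 0, 3],
    [0, 0, 2.5],
    [0, 0, 1.5],
    [0, 0, 0],
  ],
  twist=[0.13, 0, 0, 0, 0, 0, 0, 0],
)

```text
t: 8.95
tool_pos: [0.6157, 0.2818, 0.0773]
orientation: [-2.297, -2.143, 0.003]
force: [-0.3, -0.1, 0.2]
opening: 0.0202
gripper_force: 0.0
```

Run:
```python
from h import *
p=np.load('deck.npy')
D=todeck(p,np.array([back(crop(*a),.074) for a in [(112,80),(241,92),(237,170),(107,160)]]))*1e3
print(D.round(1).tolist(),D.mean(0))
go(.01,.0625,.077,yaw=-np.pi/2)
```

```text
[[44.7, 234.0], [44.2, 125.6], [-21.3, 122.5], [-22.6, 231.1]] [ 11.25587122 178.29714174]
t 8.95 deck [  8.8 308.3] z 77.3 yaw -1.57 F [-0.3 -0.1  0.2] | twist 0.001 d now-axes [-24.58   0.1    0.06] d after twist [-24.58   0.12   0.06]
```

Call:
apply_moves(
  delta_pos=[
    [-2, 0.1, 0],
    [-2, 0, 0],
    [-1.5, 0, 0],
    [-1, 0, 0],
    [-0.8, 0, 0],
    [-0.8, 0, 0],
    [-0.8, 0, 0],
    [-0.8, 0, 0],
  ],
  twist=[0, 0, 0, 0, 0, 0, 0, 0],
)

```text
t: 9.95
tool_pos: [0.6107, 0.1857, 0.0788]
orientation: [-2.296, -2.144, -0.001]
force: [-0.5, 4.3, 3.2]
opening: 0.0198
gripper_force: 2.2
```

Call:
apply_moves(
  delta_pos=[
    [-1, 0, 0],
    [-1, 0, 0],
    [-1, 0, 0],
    [-1, 0, 0],
    [-1, 0, 0],
    [-1, 0, 0],
    [-1, 0, 0],
    [-0.5, 0, 0],
  ],
  twist=[0, 0, 0, 0, 0, 0, 0, 0],
)

```text
t: 10.95
tool_pos: [0.6053, 0.1101, 0.0785]
orientation: [-2.297, -2.143, 0.001]
force: [-1.5, 4.1, 2.9]
opening: 0.0202
gripper_force: 2.1
```

Run:
```python
from h import *
go(.01,.0625,.077,yaw=-np.pi/2)
from plant import robot
import cv2
f=np.mean([robot.read_camera('top')['frame'].astype(float) for _ in range(2)],0).astype(np.uint8)
g=robot.read_camera('scene')['frame']
a=cv2.resize(f[125:235,150:375,::-1],None,fx=3.5,fy=3.5,interpolation=cv2.INTER_CUBIC)
b=cv2.resize(g[165:275,115:340+0,::-1],(a.shape[1],a.shape[0]),interpolation=cv2.INTER_CUBIC)
b=b[80:-90]
cv2.imwrite('pics/crop4.png',np.vstack([a,b])[:600])
```

```text
t 10.95 deck [ 10.5 136.3] z 78.5 yaw -1.57 F [-1.5  4.1  2.9] | twist 0.001 d now-axes [-7.38 -0.06  0.15] d after twist [-7.38 -0.05  0.15]
```

View pics/crop4.png

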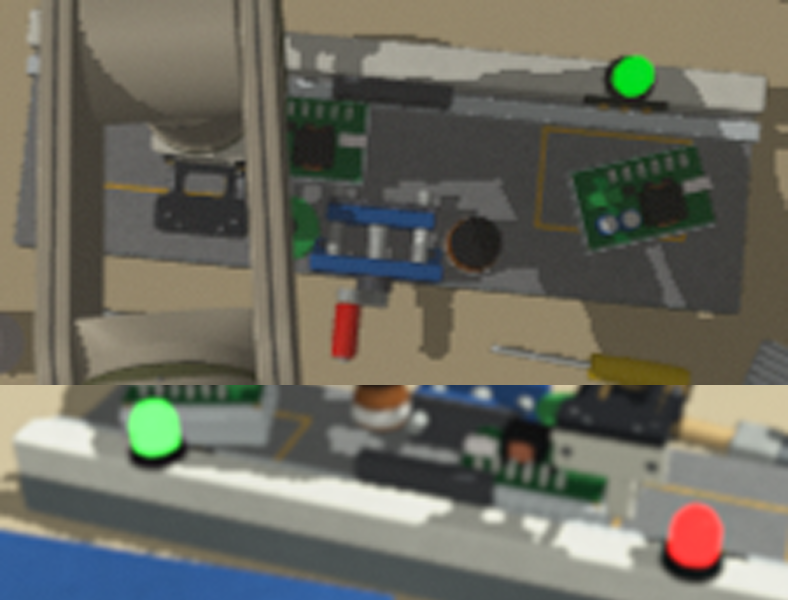

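The module has slid partway into the vise, square and clear of the jaw, with its front-right corner at (365,185).

Call:
apply_moves(
  delta_pos=[
    [-1, 0, 0],
    [-1, 0, 0],
    [-1, 0, 0],
    [-1, 0, 0],
    [-1, 0, 0],
    [-1, 0, 0],
    [-0.8, 0, 0],
    [-0.4, 0, 0],
  ],
  twist=[0, 0, 0, 0, 0, 0, 0, 0],
)

```text
t: 12.1
tool_pos: [0.6005, 0.0385, 0.0787]
orientation: [-2.297, -2.143, 0.0]
force: [-0.3, 1.8, -1.1]
opening: 0.0198
gripper_force: 1.2
```

Run:
```python
from h import *
go(.01,.0625,.077,yaw=-np.pi/2)
from plant import robot
import cv2
f=np.mean([robot.read_camera('top')['frame'].astype(float) for _ in range(3)],0).astype(np.uint8)
cv2.imwrite('pics/crop5.png',cv2.resize(f[135:225,200:300,::-1],None,fx=6,fy=6,interpolation=cv2.INTER_CUBIC))
```

```text
t 12.1 deck [10.7 64.5] z 78.7 yaw -1.57 F [-0.3  1.8 -1.1] | twist 0.001 d now-axes [-0.2  -0.07  0.17] d after twist [-0.2  -0.07  0.17]
```

View pics/crop5.png

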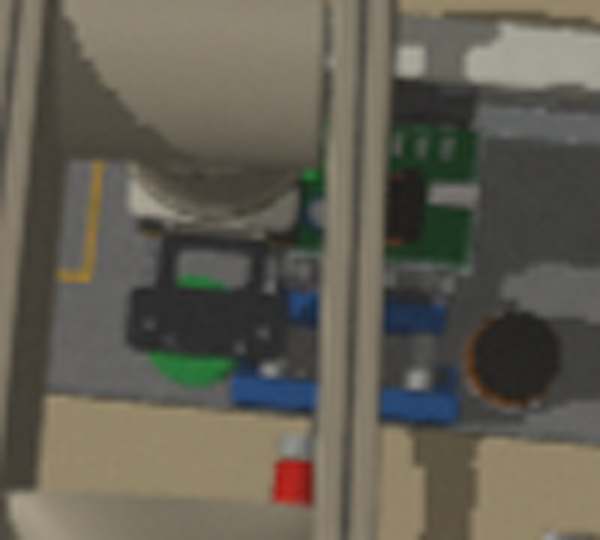

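Run:
```python
from h import *
p=np.load('deck.npy')
for n,u,v,z in[('mod end back',478,125,.074),('mod end front',468,266,.074),('jaw R face corner',447,306,.086),('fixed jaw R',476,93,.09),('fixed jaw R front',475,120,.09),('bearing R',456,420,.086)]: print(n,(todeck(p,back(crop(u,v,200,135,6),z))*1e3).round(1))
```

```text
mod end back [ 46.8 -52. ]
mod end front [-22.1 -53. ]
jaw R face corner [-43.5 -44. ]
fixed jaw R [ 59.5 -48.9]
fixed jaw R front [ 46.4 -49.5]
bearing R [-97.3 -52.8]
```

Module right end at (478,125)–(468,266), about 1–2 mm short of central. I'll nudge it on, then withdraw.

Call:
apply_moves(
  delta_pos=[
    [-0.15, 0, 0],
    [0, 0, 0],
    [0.5, 0, 0],
    [2, 0, 0],
    [1.5, 0, -2],
    [0, 0, -4],
    [0, 0, -4],
    [0, 0, 0],
  ],
  twist=[0, 0, 0, 0, 0, 0, 0, 0],
)

```text
t: 13.25
tool_pos: [0.6062, 0.0789, 0.1852]
orientation: [2.291, 2.141, 0.011]
force: [0.6, 0.3, 0.4]
opening: 0.0198
gripper_force: 0.0
```

Call:
apply_moves(
  delta_pos=[
    [0, -2, -1],
    [0, -3, 0],
    [0, -3, 0],
    [0, -3, 0],
    [0, -3, 0],
    [0, -1, 0],
    [-2, 0, 0],
    [-2, 0, 0],
  ],
  twist=[0, 0, 0, 0, 0, 0, 0, 0],
)

```text
t: 14.25
tool_pos: [0.4511, 0.048, 0.1889]
orientation: [2.295, 2.144, 0.001]
force: [-0.1, -0.3, 0.7]
opening: 0.0202
gripper_force: 0.0
```

Call:
apply_moves(
  delta_pos=[
    [0, 0, 0],
    [0, 0, 0],
    [0, 0, 0],
    [0, 0, 0],
    [0, 0, 0],
    [0, 0, 0],
    [0, 0, 0],
    [0, 0, 0],
  ],
  twist=[-0.18, -0.18, -0.18, -0.18, -0.18, -0.18, -0.18, -0.18],
  gripper=4.5,
)

```text
t: 15.25
tool_pos: [0.4513, 0.0482, 0.1888]
orientation: [0.304, 3.127, -0.0]
force: [-0.0, -0.4, 1.0]
opening: 0.045
gripper_force: 0.0
```

Run:
```python
from h import *
go(-.146,.0214,.2,yaw=0)
from plant import robot
import cv2
f=np.mean([robot.read_camera('top')['frame'].astype(float) for _ in range(3)],0).astype(np.uint8)
cv2.imwrite('pics/crop6.png',cv2.resize(f[135:235,180:310,::-1],None,fx=6,fy=6,interpolation=cv2.INTER_CUBIC))
```

```text
t 15.25 deck [-138.8   63.7] z 188.8 yaw -0.124 F [-0.  -0.4  1. ] | twist -0.124 d now-axes [ 0.19 -4.29 -1.12] d after twist [ 0.72 -4.23 -1.12]
```

View pics/crop6.png

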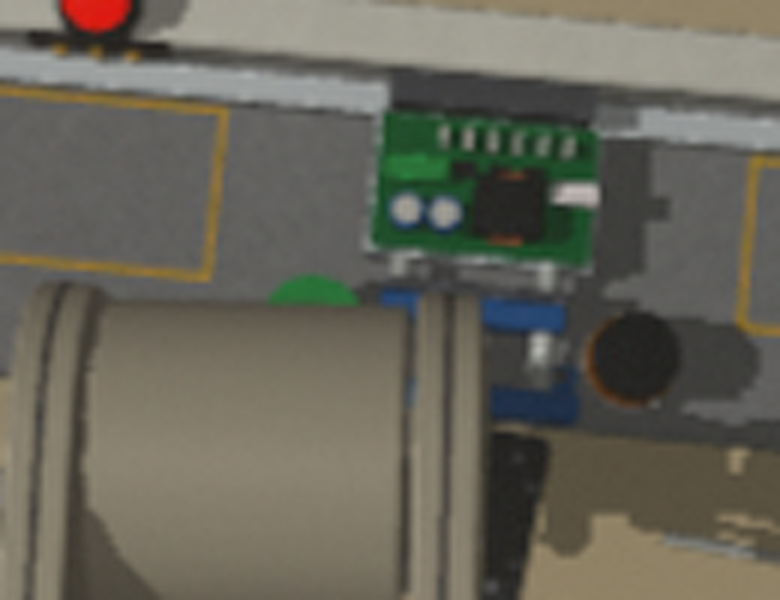

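The module is square in the vise: board corners (385,112) and (600,133) line up with the fixed jaw. Next I go for the crank handle.

Call:
apply_moves(
  delta_pos=[
    [0, 0, 0],
    [0.7, -2.2, 0],
    [0, -2, 0],
    [0, 0, 3],
    [0, 0, 3],
    [0, 0, 2],
    [0, 0, 0.9],
    [0, 0, 0],
  ],
  twist=[-0.124, 0, 0, 0, 0, 0, 0, 0],
)

```text
t: 16.4
tool_pos: [0.4404, 0.0067, 0.0994]
orientation: [-0.122, -3.138, -0.0]
force: [0.6, -0.4, -0.1]
opening: 0.045
gripper_force: 0.0
```

Call:
apply_moves(
  delta_pos=[
    [0, 0, 0],
    [0, 0, 0],
    [0, 0, 0],
    [0, 0, 0],
  ],
  twist=[0, 0, 0, 0],
  gripper=1.5,
  squeeze=25,
)

```text
t: 16.9
tool_pos: [0.4411, 0.0063, 0.1002]
orientation: [0.119, 3.138, -0.001]
force: [0.7, -1.0, 1.8]
opening: 0.0202
gripper_force: 25.0
```

Run:
```python
from h import *
go(-.146,.0214,.1,yaw=0)
from plant import robot
import cv2
g=robot.read_camera('scene')['frame']
h=robot.read_camera('wrist')['frame']
a=cv2.resize(g[140:240,180:310,::-1],None,fx=4,fy=4,interpolation=cv2.INTER_CUBIC)
cv2.imwrite('pics/s7.png',a)
```

```text
t 16.9 deck [-146.    21.3] z 100.2 yaw -0.006 F [ 0.7 -1.   1.8] | twist -0.006 d now-axes [-0.    0.01  0.02] d after twist [-0.    0.01  0.02]
```

View pics/s7.png

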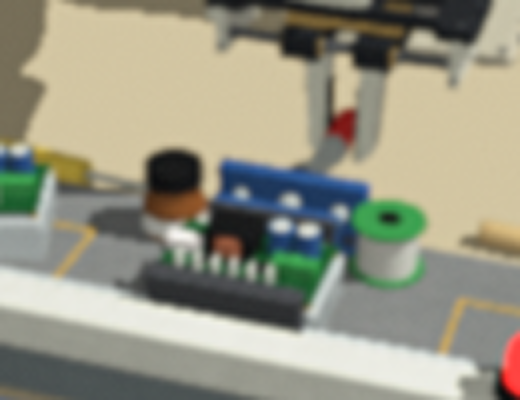

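```bash
cat > tab.py <<'E'
import numpy as np,sys
t0,st,n=map(float,sys.argv[1:]);t=t0+st*np.arange(n+1)
print([[0,a,b] for a,b in zip((-3.6*np.diff(np.sin(t))).round(2).tolist(),(-3.6*np.diff(np.cos(t))).round(2).tolist())])
E
python3 tab.py 5.647 .4 16
```

```text
[[0, -1.3, -0.6], [0, -1.43, -0.05], [0, -1.34, 0.51], [0, -1.03, 0.99], [0, -0.57, 1.31], [0, -0.01, 1.43], [0, 0.55, 1.32], [0, 1.02, 1.0], [0, 1.33, 0.53], [0, 1.43, -0.03], [0, 1.3, -0.59], [0, 0.97, -1.05], [0, 0.49, -1.34], [0, -0.07, -1.43], [0, -0.62, -1.29], [0, -1.08, -0.94]]
```

Call:
apply_moves(
  delta_pos=[
    [0, -1.3, -0.6],
    [0, -1.43, -0.05],
    [0, -1.34, 0.51],
    [0, -1.03, 0.99],
  ],
  twist=[0, 0, 0, 0],
)

```text
t: 17.5
tool_pos: [0.4372, -0.0444, 0.0912]
orientation: [0.119, 3.138, 0.002]
force: [7.0, 12.1, -4.3]
opening: 0.0206
gripper_force: 25.0
```

```bash
cat > th.py <<'E'
from h import *
from plant import robot
p=np.load('deck.npy');s=robot.read_state()
d=todeck(p,s['tool_pos']);z=s['tool_pos'][2]-.006-.065
print('theta',np.arctan2(-d[1],z)%(2*np.pi),'r',np.hypot(d[1],z)*1e3,'x',d[0]*1e3,'F',np.round(s['force'],1),'tau',np.round(s['wrist_torque'],2),'open',s['opening'],'t',s['t'])
E
python3 th.py
```

```text
theta 0.973760076287302 r 35.84238715943545 x -146.34081243256446 F [ 7.  12.1 -4.3] tau [ 2.04 -1.19  0.1 ] open 0.020607424643879074 t 17.5
```

Call:
apply_moves(
  delta_pos=[
    [0, -0.57, 1.31],
    [0, -0.01, 1.43],
    [0, 0.55, 1.32],
    [0, 1.02, 1.0],
    [0, 1.33, 0.53],
  ],
  twist=[0, 0, 0, 0, 0],
)

```text
t: 18.12
tool_pos: [0.4391, -0.0219, 0.0352]
orientation: [0.12, 3.138, -0.002]
force: [0.3, -1.6, 14.0]
opening: 0.0202
gripper_force: 25.0
```

```bash
python3 th.py
```

```text
theta 2.9479662870579144 r 36.44938460700549 x -146.08153954221802 F [ 0.3 -1.6 14. ] tau [-0.21 -0.02  0.05] open 0.02019355661740201 t 18.125
```

Call:
apply_moves(
  delta_pos=[
    [0, 1.43, -0.03],
    [0, 1.3, -0.59],
    [0, 0.97, -1.05],
    [0, 0.49, -1.34],
    [0, -0.07, -1.43],
  ],
  twist=[0, 0, 0, 0, 0],
)

```text
t: 18.75
tool_pos: [0.442, 0.0205, 0.0794]
orientation: [0.118, 3.138, 0.001]
force: [7.8, -2.1, -6.0]
opening: 0.0202
gripper_force: 25.0
```

```bash
python3 th.py; python3 tab.py 11.247 0.2 10
```

```text
theta 4.943570270174618 r 36.49536430749226 x -146.15319611390433 F [ 7.8 -2.1 -6. ] tau [-0.4  -1.15  0.02] open 0.020189516427844337 t 18.75
[[0, -0.25, -0.67], [0, -0.38, -0.61], [0, -0.49, -0.53], [0, -0.59, -0.42], [0, -0.66, -0.29], [0, -0.7, -0.16], [0, -0.72, -0.01], [0, -0.71, 0.13], [0, -0.67, 0.27], [0, -0.6, 0.39]]
```

Call:
apply_moves(
  delta_pos=[
    [0, -0.25, -0.67],
    [0, -0.38, -0.61],
    [0, -0.49, -0.53],
    [0, 0, 0],
  ],
  twist=[0, 0, 0, 0],
)

```text
t: 19.25
tool_pos: [0.4412, 0.0086, 0.0981]
orientation: [0.12, 3.138, 0.0]
force: [0.6, 3.8, 7.4]
opening: 0.0202
gripper_force: 25.0
```

```bash
python3 th.py
```

```text
theta 5.5676111988082555 r 35.957925628900895 x -146.09619681211976 F [0.6 3.8 7.4] tau [ 0.51 -0.22  0.05] open 0.02023823234190403 t 19.25
```

Call:
apply_moves(
  delta_pos=[
    [0, -0.59, -0.42],
    [0, 0, 0],
  ],
  twist=[0, 0],
)

```text
t: 19.5
tool_pos: [0.4408, 0.0028, 0.1022]
orientation: [0.12, 3.138, 0.0]
force: [2.8, 2.9, 6.3]
opening: 0.0205
gripper_force: 25.0
```

```bash
python3 th.py
```

```text
theta 5.765785627384327 r 35.87520543689153 x -146.14041859514458 F [2.8 2.9 6.3] tau [ 0.48 -0.36  0.1 ] open 0.020488345441963332 t 19.5
```

Call:
apply_moves(
  delta_pos=[
    [0, -0.66, -0.29],
    [0, 0, 0],
  ],
  twist=[0, 0],
)

```text
t: 19.75
tool_pos: [0.4403, -0.0027, 0.1047]
orientation: [0.119, 3.138, 0.003]
force: [6.0, 9.4, 2.2]
opening: 0.0203
gripper_force: 25.0
```

Call:
apply_moves(
  delta_pos=[
    [0, -0.7, -0.16],
    [0, 0, 0],
  ],
  twist=[0, 0],
)

```text
t: 20.0
tool_pos: [0.4399, -0.0083, 0.1061]
orientation: [0.119, 3.138, 0.008]
force: [7.9, 16.8, -0.2]
opening: 0.0207
gripper_force: 25.1
```

```bash
python3 th.py
```

```text
theta 6.096468161337246 r 35.765546593822926 x -146.26862484031994 F [ 7.9 16.8 -0.2] tau [ 2.8  -1.14  0.19] open 0.020705708556085112 t 20.0
```

Call:
apply_moves(
  delta_pos=[
    [0, -0.72, -0.01],
    [0, 0, 0],
  ],
  twist=[0, 0],
  squeeze=35,
)

```text
t: 20.25
tool_pos: [0.4395, -0.0139, 0.1066]
orientation: [0.118, 3.138, 0.012]
force: [6.6, 25.1, 4.9]
opening: 0.0201
gripper_force: 35.1
```

Call:
apply_moves(
  delta_pos=[
    [0, -0.6, 0.1],
    [0, 0, 0],
  ],
  twist=[0, 0],
)

```text
t: 20.5
tool_pos: [0.4391, -0.0187, 0.1063]
orientation: [0.118, 3.138, 0.015]
force: [2.9, 31.9, 12.3]
opening: 0.0198
gripper_force: 35.1
```

```bash
python3 th.py
```

```text
theta 0.10775718135091282 r 35.470040721930225 x -146.2860066131523 F [ 2.9 31.9 12.3] tau [ 5.35 -0.44  0.18] open 0.01981942966714256 t 20.5
```

Call:
apply_moves(
  delta_pos=[
    [0, -0.35, 0.1],
    [0, 0, 0],
  ],
  twist=[0, 0],
)

```text
t: 20.75
tool_pos: [0.4389, -0.0213, 0.1056]
orientation: [0.117, 3.138, 0.018]
force: [0.3, 36.5, 18.1]
opening: 0.0205
gripper_force: 35.1
```

```bash
python3 th.py
```

```text
theta 0.1846693050726698 r 35.23420647031911 x -146.33529240240316 F [ 0.3 36.5 18.1] tau [ 6.12 -0.13  0.11] open 0.0205185970238417 t 20.75
```

Call:
apply_moves(
  delta_pos=[
    [0, 0.2, 0],
    [0, 0.2, 0],
    [0, 0.2, 0],
    [0, 0, 0],
  ],
  twist=[0, 0, 0, 0],
  squeeze=10,
)

```text
t: 21.25
tool_pos: [0.4389, -0.0181, 0.1041]
orientation: [0.118, 3.138, 0.009]
force: [7.6, 19.5, -0.0]
opening: 0.0396
gripper_force: 10.0
```

```bash
python3 th.py
```

```text
theta 0.09692468758926195 r 33.254853281155654 x -146.52006993657105 F [ 7.6 19.5 -0. ] tau [ 3.19 -1.16 -0.08] open 0.0395836053298431 t 21.25
```

Call:
apply_moves(
  delta_pos=[
    [0, 0.3, 0],
    [0, 0.3, 0],
    [0, 0, 0],
    [0, 0, 0],
  ],
  twist=[0, 0, 0, 0],
  gripper=5.5,
)

```text
t: 21.75
tool_pos: [0.4382, -0.0153, 0.1039]
orientation: [-0.119, -3.138, -0.0]
force: [-0.2, 3.4, 0.0]
opening: 0.0552
gripper_force: 1.8
```

```bash
python3 th.py
```

```text
theta 0.013831912067560872 r 32.87244116210832 x -147.44258066334544 F [-0.2  3.4  0. ] tau [ 0.64 -0.03 -0.  ] open 0.05520051364821114 t 21.75
```

Run:
```python
from plant import robot
import cv2,numpy as np
g=robot.read_camera('scene')['frame']
h=robot.read_camera('wrist')['frame']
a=cv2.resize(g[140:240,180:310,::-1],(390,300),interpolation=cv2.INTER_CUBIC)
b=cv2.resize(h[:,:,::-1],(400,300),interpolation=cv2.INTER_CUBIC)
cv2.imwrite('pics/s8.png',np.hstack([a,b]))
```

```text
(no output)
```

View pics/s8.png

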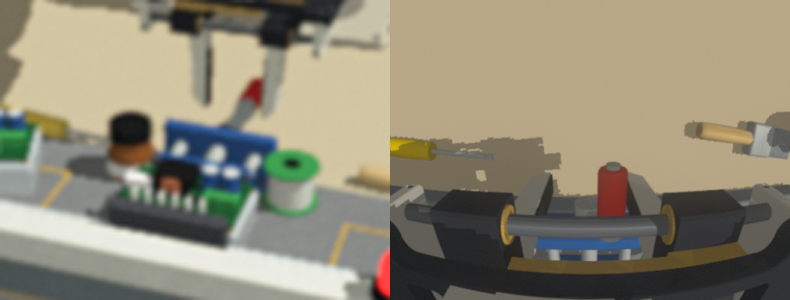

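The knob (wrist view, (612,195)) rests against the +y finger and has sprung back somewhat. I'll ease off and see where it settles.

Call:
apply_moves(
  delta_pos=[
    [0, 0.2, 0],
    [0, 0.2, 0],
    [0, 0, 0],
    [0, 0, 0],
  ],
  twist=[0, 0, 0, 0],
)

```text
t: 22.35
tool_pos: [0.4393, -0.0114, 0.1046]
orientation: [0.119, 3.139, -0.0]
force: [-0.0, -0.1, 0.8]
opening: 0.0549
gripper_force: 0.0
```

```bash
python3 th.py
python3 - <<'E'
from plant import robot
import cv2,numpy as np
h=robot.read_camera('wrist');f=h['frame'].astype(int)
m=(f[...,0]>110)&(f[...,1]<70)&(f[...,2]<70);ys,xs=np.nonzero(m);print(len(xs),xs.min(),xs.max(),ys.min(),ys.max(),xs.mean())
cv2.imwrite('pics/w9.png',cv2.resize(f[190:384,120:400,::-1].astype(np.uint8),None,fx=2.8,fy=2.8,interpolation=cv2.INTER_CUBIC))
print(h['cx'],h['cy'],h['vertical_fov'])
R,t=np.array(h['R']),np.array(h['t']);s=robot.read_state()
from h import *
p=np.load('deck.npy');ff=192/np.tan(np.radians(h['vertical_fov']/2))
def pr(X):
    c=R@X+t;a=np.arctan2(np.hypot(c[0],c[1]),c[2]);n=np.hypot(c[0],c[1]);return h['cx']+ff*a*c[0]/n,h['cy']+ff*a*c[1]/n
for th in (5.6,5.7,5.8,5.9,6.0,6.1,6.2,6.3,6.45):
    q=[pr(place(p,[x,-.036*np.sin(th),.065+.036*np.cos(th)])[0]) for x in(-.168,-.146,-.124)];print(th,np.round(q,1).tolist())
E
```

```text
theta 6.181635433811533 r 33.76786628215353 x -146.62179271902653 F [-0.  -0.1  0.8] tau [-0.04 -0.03  0.01] open 0.05493075629778871 t 22.35
2133 260 297 211 275 277.96015002344114
252.97469109588687 189.72923115507157 65.70646984690485
5.6 [[289.1, 207.6], [287.7, 243.9], [286.2, 276.4]]
5.7 [[284.2, 209.0], [283.0, 245.7], [281.7, 278.4]]
5.8 [[278.7, 210.2], [277.8, 247.2], [276.8, 280.1]]
5.9 [[272.8, 211.2], [272.1, 248.5], [271.4, 281.6]]
6.0 [[266.4, 212.0], [266.1, 249.6], [265.6, 282.8]]
6.1 [[259.8, 212.6], [259.7, 250.3], [259.6, 283.7]]
6.2 [[252.9, 213.0], [253.2, 250.8], [253.4, 284.2]]
6.3 [[246.0, 213.1], [246.6, 250.9], [247.2, 284.3]]
6.45 [[235.6, 212.8], [236.8, 250.5], [237.9, 283.9]]
```

View pics/w9.png

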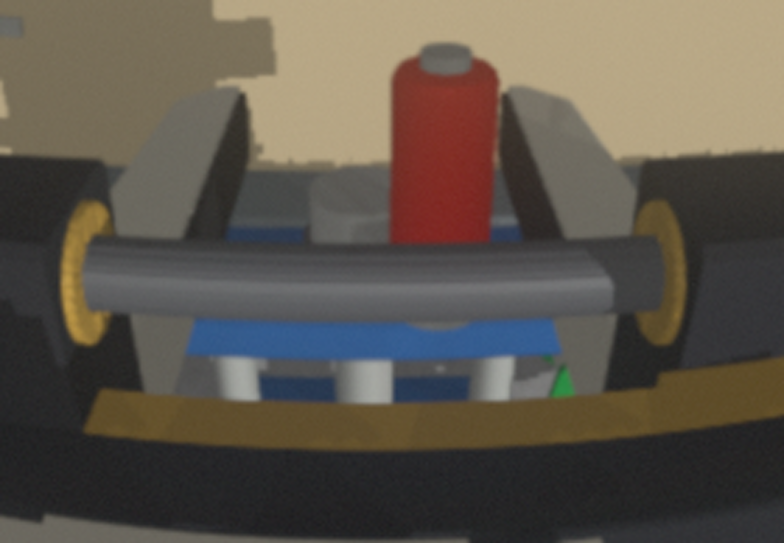

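The knob at (445,150) is free of both fingers and has settled near θ≈18.37. To keep the most preload I'll regrip, tighten again, back off until the handle load is zero, and then open.

Call:
apply_moves(
  delta_pos=[
    [0, 0.7, 0],
    [0, 0.63, 0.1],
    [0, 0, 0],
  ],
  twist=[0, 0, 0],
)

```text
t: 22.78
tool_pos: [0.4401, 0.0025, 0.1034]
orientation: [-0.118, -3.139, -0.0]
force: [-0.9, 0.0, -0.7]
opening: 0.0551
gripper_force: 0.0
```

Call:
apply_moves(
  delta_pos=[
    [0, 0, 0],
    [0, 0, 0],
    [0, 0, 0],
    [0, 0, 0],
  ],
  twist=[0, 0, 0, 0],
  gripper=1.5,
  squeeze=40,
)

```text
t: 23.28
tool_pos: [0.4402, 0.002, 0.1036]
orientation: [-0.119, -3.139, -0.001]
force: [-0.8, 3.9, 2.1]
opening: 0.0201
gripper_force: 40.1
```

```bash
python3 th.py; python3 tab.py 5.8 .16 4
```

```text
theta 5.803294342151192 r 36.702819892332855 x -146.61893562168407 F [-0.8  3.9  2.1] tau [ 0.45 -0.06 -0.03] open 0.02007905984051154 t 23.275
[[0, -0.53, -0.23], [0, -0.56, -0.14], [0, -0.57, -0.05], [0, -0.57, 0.04]]
```

Call:
apply_moves(
  delta_pos=[
    [0, -0.53, -0.23],
    [0, -0.56, -0.14],
    [0, -0.57, -0.05],
    [0, -0.57, 0.04],
    [0, 0, 0],
    [0, 0, 0],
  ],
  twist=[0, 0, 0, 0, 0, 0],
)

```text
t: 24.02
tool_pos: [0.4389, -0.0155, 0.1076]
orientation: [0.117, 3.139, 0.015]
force: [2.1, 26.9, 4.2]
opening: 0.0199
gripper_force: 40.1
```

```bash
python3 th.py
```

```text
theta 0.01786946180131162 r 36.56797021659782 x -146.68210149209898 F [ 2.1 26.9  4.2] tau [ 4.66 -0.34  0.19] open 0.019888738551746905 t 24.025
```

Call:
apply_moves(
  delta_pos=[
    [0, 0.3, 0],
    [0, 0.3, 0],
    [0, 0, 0],
    [0, 0, 0],
  ],
  twist=[0, 0, 0, 0],
)

```text
t: 24.52
tool_pos: [0.4392, -0.0103, 0.1073]
orientation: [0.117, 3.139, 0.012]
force: [3.6, 23.0, -0.1]
opening: 0.0202
gripper_force: 40.0
```

```bash
python3 th.py
```

```text
theta 6.157739055724873 r 36.544937468244434 x -146.7427736147305 F [ 3.6 23.  -0.1] tau [ 3.85 -0.46  0.17] open 0.020215331917418426 t 24.525
```

Call:
apply_moves(
  delta_pos=[
    [0, 0.3, 0.1],
    [0, 0.3, 0.1],
    [0, 0, 0],
    [0, 0, 0],
  ],
  twist=[0, 0, 0, 0],
)

```text
t: 25.02
tool_pos: [0.4397, -0.0053, 0.1061]
orientation: [0.118, 3.139, 0.009]
force: [-2.5, 18.0, 8.5]
opening: 0.0198
gripper_force: 40.0
```

```bash
python3 th.py
```

```text
theta 6.015591761164619 r 36.38851122655274 x -146.59988934264007 F [-2.5 18.   8.5] tau [3.07 0.35 0.13] open 0.019829509170319375 t 25.025
```

Call:
apply_moves(
  delta_pos=[
    [0, 0.2, 0.1],
    [0, 0.2, 0.1],
    [0, 0, 0],
    [0, 0, 0],
  ],
  twist=[0, 0, 0, 0],
)

```text
t: 25.52
tool_pos: [0.4401, -0.0018, 0.1048]
orientation: [0.118, 3.139, 0.008]
force: [-5.2, 15.4, 14.4]
opening: 0.0202
gripper_force: 40.0
```

```bash
python3 th.py
```

```text
theta 5.913884859141073 r 36.244113857533286 x -146.5125857516963 F [-5.2 15.4 14.4] tau [2.65 1.08 0.04] open 0.020196401785607814 t 25.525
```

No more picture viewing from here, since the viewing limit is used up. I'll track the red handle numerically in the wrist image, to see whether it really follows the fingers under load.

```bash
cat > kn.py <<'E'
from h import *
from plant import robot
h=robot.read_camera('wrist');f=h['frame'].astype(int);s=robot.read_state()
R,t=h['R'],h['t'];ff=192/np.tan(np.radians(h['vertical_fov']/2));p=np.load('deck.npy')
m=(f[...,0]>90)&(f[...,1]<.55*f[...,0])&(f[...,2]<.55*f[...,0]);m[:150]=0
ys,xs=np.nonzero(m);k=(abs(xs-253)<80)&(ys<300);xs,ys=xs[k],ys[k]
def pr(X):
    c=R@X+t;n=np.hypot(c[0],c[1]);a=np.arctan2(n,c[2]);return h['cx']+ff*a*c[0]/n,h['cy']+ff*a*c[1]/n
v=np.median(ys);u=np.mean([(xs[ys==r].min()+xs[ys==r].max())/2 for r in range(int(v)-6,int(v)+7)])
ths=np.arange(5.4,6.9,.01);q=np.array([pr(place(p,[-.150,-.036*np.sin(a),.065+.036*np.cos(a)])[0]) for a in ths])
print('blob',len(xs),u,v,'knob theta(img)',ths[np.argmin(abs(q[:,0]-u))])
g=robot.read_camera('top')['frame'].astype(int)
m=(g[...,0]>100)&(g[...,1]<.45*g[...,0])&(g[...,2]<.45*g[...,0]);m[:205]=0;m[235:]=0;m[:,:215]=0;m[:,290:]=0
print('top red',m.sum(),np.argwhere(m).mean(0) if m.any() else None)
E
python3 kn.py; python3 th.py
```

```text
blob 2216 253.23076923076923 245.0 knob theta(img) 5.919999999999989
top red 0 None
theta 5.913190270394153 r 36.226618775643125 x -146.54161834027983 F [-6.9 16.1 15.3] tau [2.64 1.09 0.14] open 0.019810737831545352 t 25.625
```

Call:
apply_moves(
  delta_pos=[
    [0, -0.4, -0.3],
    [0, -0.5, -0.2],
    [0, -0.4, -0.05],
    [0, -0.4, 0.05],
    [0, 0, 0],
    [0, 0, 0],
  ],
  twist=[0, 0, 0, 0, 0, 0],
)

```text
t: 26.38
tool_pos: [0.4388, -0.0161, 0.1077]
orientation: [0.117, 3.139, 0.016]
force: [7.5, 29.6, -5.3]
opening: 0.0202
gripper_force: 40.1
```

```bash
python3 kn.py; python3 th.py
```

```text
blob 2196 253.53846153846155 245.5 knob theta(img) 6.319999999999981
top red 0 None
theta 0.03324731167235505 r 36.74506393947013 x -146.7836777834234 F [ 6.2 29.4 -4.7] tau [ 4.87 -1.12  0.17] open 0.019838836191534072 t 26.475
```

```bash
python3 tab.py 6.316 -.14 4
```

```text
[[0, 0.5, 0.02], [0, 0.5, 0.09], [0, 0.48, 0.16], [0, 0.45, 0.22]]
```

Call:
apply_moves(
  delta_pos=[
    [0, 0.5, 0.02],
    [0, 0.5, 0.08],
    [0, 0.4, 0.1],
    [0, 0.2, 0.1],
    [0, 0, 0],
    [0, 0, 0],
  ],
  twist=[0, 0, 0, 0, 0, 0],
)

```text
t: 27.22
tool_pos: [0.4398, -0.0031, 0.1056]
orientation: [0.118, 3.139, 0.007]
force: [0.2, 13.2, 2.7]
opening: 0.0201
gripper_force: 40.0
```

```bash
cat >> th.py <<'E'
a=np.arctan2(-d[1],z);F=s['force'];c,sn=np.cos(p[2]),np.sin(p[2]);fy=-sn*F[0]+c*F[1]
print('F back-tangential',round(fy*np.cos(a)+F[2]*np.sin(a),1),'radial',round(-fy*np.sin(a)+F[2]*np.cos(a),1))
E
python3 th.py
```

```text
theta 5.955187428523048 r 36.54975198513499 x -146.63400417561982 F [ 0.2 13.2  2.7] tau [ 2.23 -0.05  0.11] open 0.020131066812205584 t 27.225
F back-tangential 11.6 radial 6.8
```

Call:
apply_moves(
  delta_pos=[
    [0, 0.17, 0.02],
    [0, 0, 0],
    [0, 0, 0],
  ],
  twist=[0, 0, 0],
)

```text
t: 27.6
tool_pos: [0.4399, -0.002, 0.1053]
orientation: [0.118, 3.139, 0.005]
force: [0.3, 9.6, 1.7]
opening: 0.0198
gripper_force: 40.0
```

```bash
python3 th.py
```

```text
theta 5.924615821902886 r 36.617748710263676 x -146.62630832992676 F [0.3 9.6 1.7] tau [ 1.64 -0.01  0.07] open 0.01978713667516196 t 27.6
F back-tangential 8.4 radial 4.9
```

Call:
apply_moves(
  delta_pos=[
    [0, 0.17, 0.03],
    [0, 0, 0],
    [0, 0, 0],
  ],
  twist=[0, 0, 0],
)

```text
t: 27.98
tool_pos: [0.44, -0.0008, 0.1048]
orientation: [0.119, 3.139, 0.004]
force: [-0.1, 6.9, -0.2]
opening: 0.0201
gripper_force: 40.0
```

```bash
python3 th.py
```

```text
theta 5.888346426707731 r 36.65675915099896 x -146.65188244438878 F [-0.1  6.9 -0.2] tau [ 1.22 -0.11  0.02] open 0.020094940140292467 t 27.975
F back-tangential 6.4 radial 2.4
```

Call:
apply_moves(
  delta_pos=[
    [0, 0.15, 0.05],
    [0, 0, 0],
    [0, 0, 0],
  ],
  twist=[0, 0, 0],
)

```text
t: 28.35
tool_pos: [0.4401, 0.0003, 0.1044]
orientation: [0.119, 3.139, 0.002]
force: [-0.1, 7.2, 1.0]
opening: 0.02
gripper_force: 40.0
```

```bash
python3 th.py
```

```text
theta 5.856269337096819 r 36.64260597056271 x -146.64581690322484 F [-0.1  7.2  1. ] tau [ 1.05 -0.06  0.  ] open 0.020042559966013312 t 28.35
F back-tangential 6.1 radial 3.9
```

Call:
apply_moves(
  delta_pos=[
    [0, 0.13, 0.05],
    [0, 0, 0],
    [0, 0, 0],
  ],
  twist=[0, 0, 0],
)

```text
t: 28.72
tool_pos: [0.4402, 0.0011, 0.104]
orientation: [0.119, 3.139, 0.001]
force: [-0.8, 6.0, 3.1]
opening: 0.0203
gripper_force: 40.0
```

```bash
python3 th.py
```

```text
theta 5.8302521621853245 r 36.65021260043957 x -146.61690087195322 F [-0.8  6.   3.1] tau [0.86 0.16 0.05] open 0.020253253871872063 t 28.725
F back-tangential 4.0 radial 5.4
```

Call:
apply_moves(
  delta_pos=[
    [0, 0, 0],
    [0, 0, 0],
    [0, 0, 0],
    [0, 0, 0],
  ],
  twist=[0, 0, 0, 0],
  gripper=5,
)

```text
t: 29.22
tool_pos: [0.4401, 0.0006, 0.1038]
orientation: [-0.119, -3.139, 0.0]
force: [0.3, 1.0, 0.2]
opening: 0.049
gripper_force: 0.0
```

```bash
python3 kn.py; python3 th.py
```

```text
blob 2212 256.34615384615387 246.0 knob theta(img) 5.799999999999992
top red 0 None
theta 5.839138245629251 r 36.3415129394699 x -146.63088095185714 F [-0.3  1.2  0.6] tau [ 0.01  0.03 -0.02] open 0.05011241750095065 t 29.325
F back-tangential 0.8 radial 1.0
```

Call:
apply_moves(
  delta_pos=[
    [0, 0.1, -1.5],
    [0, 0, -2.5],
    [0, 0, -3],
    [0, 0, -3],
    [0, 4, -1],
    [0, 5, 0],
    [0, 5, 0],
    [0, 5, 0],
  ],
  twist=[0, 0, 0, 0, 0, 0, 0, 0],
)

```text
t: 30.32
tool_pos: [0.4549, 0.193, 0.2154]
orientation: [0.119, 3.138, 0.001]
force: [0.8, -0.0, 0.7]
opening: 0.0498
gripper_force: 0.0
```

Run:
```python
from h import *
from plant import robot
import cv2
p=np.load('deck.npy')
g=np.mean([robot.read_camera('top')['frame'].astype(float) for _ in range(3)],0)
def rect(m,x0,x1,y0,y1,z=.074):
    k=np.zeros_like(m);k[y0:y1,x0:x1]=m[y0:y1,x0:x1];k=cv2.morphologyEx(k.astype(np.uint8),cv2.MORPH_CLOSE,np.ones((5,5)))
    c=max(cv2.findContours(k,0,2)[0],key=cv2.contourArea);r=cv2.minAreaRect(c);b=cv2.boxPoints(r)
    D=todeck(p,np.array([back(q,z) for q in b]))*1e3;e=max([D[1]-D[0],D[2]-D[1]],key=lambda v:np.hypot(*v))
    print('ctr',D.mean(0).round(1),'yaw mod pi',round(np.arctan2(-e[0],e[1]),3),'long',np.hypot(*e).round(1))
m=(g[...,1]>1.25*g[...,0])&(g[...,1]>1.25*g[...,2])&(g[...,1]>45)
rect(m,240,285,148,182);rect(m,305,360,160,205);rect(m,218,244,175,202,.08)
r=(g[...,0]>100)&(g[...,1]<.45*g[...,0])&(g[...,2]<.45*g[...,0]);r[:205]=0;r[235:]=0;r[:,:215]=0;r[:,290:]=0
if r.any(): v,u=np.argwhere(r).mean(0);print('knob',todeck(p,back((u,v),.097))*1e3)
s=robot.read_state();print(s['tool_pos'],s['force'].round(1) if hasattr(s['force'],'round') else s['force'])
```

```text
ctr [11.5 -0.9] yaw mod pi 3.13 long 106.6
ctr [ -13.4 -214.6] yaw mod pi -2.819 long 107.0
ctr [-66.5  75.2] yaw mod pi 1.663 long 51.9
knob [-146.93735539   17.58732507]
[0.4544763  0.19332371 0.21486195] [-0.1  0.1 -0.3]
```

```bash
python3 -c "
from plant import robot
print(robot.close_job())"
```

```text
the job is handed in; nothing more can be done
None
```

I slid the failed left module along the fence to the middle of the vise (about 1 mm off centre, square) and cranked the jaw onto it to about 36 N at the handle; the handle sprang back on release, to roughly where the jaw first meets the module, so how firmly it grips is not confirmed. The job is handed in, about 30 s used, no verdict returned; the good module and the reel measured in place but the other loose things were not re-measured, and I viewed 11 pictures, one over the limit of 10.

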